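Jack up one side of the bench mixer and hold it there

TASK

A colleague is about to change the near feet of the bench mixer: set the ratchet jack on the bench with its saddle centred under the round lift pad of the mixer's jacking lug and let go of it, then pump the jack's handle until the mixer's two feet on that side hang about a centimetre clear of the bench. Finish while holding: on the last stroke press the handle right down with the fingers and keep it pressed down, so that the jack alone carries that side. Do not push the mixer about or lift it with the arm, and leave everything else standing where it is.

Things in the scene. Friction and masses are not known exactly. Their poses are not given: they have to be found in the camera images.
- jack: Ratchet toe jack, grey painted steel, 0.96 kg, standing loose on the bench. Origin on its underside, straight below the middle of the rack; x points along the toe to the saddle, z up, the handle points to -x. Foot plate 166 x 70 x 6 mm (x from -98 to +68 mm). Column of two upright flat cheek plates, together 40 mm wide across y, x from -62 to +14 mm, 128 mm high; between them a steel rack that carries a low toe forward. Centre of mass about 31 mm behind the origin, 56 mm up
- saddle (a point): centre of the top face of the jack's saddle, a 26 mm dark steel disc on the toe, 50 mm ahead of the jack's origin and at the start (saddle fully down) 18 mm above the bench; the toe beneath it is 26 mm wide and reaches 14 mm beyond the saddle's centre
- cheeks (a point): point between the two cheek plates, 30 mm behind the jack's origin, 108 mm above the jack's underside: the place to grip the jack, across y, 40 mm wide, plates 20 mm higher still
- grip (a point): centre of the upper face of the black rubber grip of the pump handle (70 mm long along the handle, 28 mm wide, 14 mm thick). The handle turns about a pin across the jack 34 mm behind the origin and 78 mm up; the grip's centre is 140 mm from the pin. At rest the grip stands about 151 mm above the bench and 154 mm behind the origin (its outer end 168 mm up), at the bottom of the stroke about 60 mm above the bench and 173 mm behind it
- jack_handle (a joint): pump handle angle: 0 at rest (sloping up by 0.50 rad from level), grows as it is pressed down, 0.68 rad at the bottom stop (0.18 rad below level). A spring returns it: pressing takes 1.5 to 3 N at the grip without load, 5 to 10 N with the mixer on the saddle
- jack_lifter (a joint): rise of the rack and saddle in m, 0 when fully down, at most 0.040. One full stroke raises it 10 to 11.5 mm; when the handle comes back up it settles back onto the last caught tooth, 8 mm higher than before the stroke (up to 2 mm less under load). A stroke catches the next tooth only near its bottom, past about 0.62 rad, and the handle must come all the way back up before the next stroke. It cannot be lowered
- mixer: bench mixer, 6 to 8 kg, standing loose on four levelling feet: white cast base plate 240 x 220 mm (x, y), its underside 30 mm and its top 52 mm above the bench, a steel column and a white motor head 275 mm high (310 mm with its cap). Origin at bench level below the middle of the base plate, z up; the jacking lug is on the +y side. At the corners of the +y and -y sides there are small square hold-down ears with a slot; they are not lift points
- lift_pad (a point): centre of the lower face of the lift pad: a 28 mm round machined steel pad under the rounded jacking lug (44 mm wide, 12 mm thick) that stands out 47 mm from the middle of the base plate's +y edge; a bright steel ring with a centre dot marks it on top. At the start 30 mm above the bench, 135 mm from the mixer's origin along +y. The lug's top is 46 mm above the bench, its rounded tip 22 mm beyond the pad's centre. Beneath the lug nothing is in the way between the feet
- near_foot_a (a point): underside of the levelling foot (36 mm rubber disc) at x = +90, y = +90 mm of the mixer; 0 above the bench at the start
- near_foot_b (a point): underside of the levelling foot at x = -90, y = +90 mm of the mixer
- cup: bystander: steel mixing cup, 76 mm wide, 85 mm high, standing on the mixer's base plate under the spindle. Origin at the centre of its underside, z up
- amber_bottle: bystander: brown glass bottle, 64 mm wide, 130 mm high. Origin at the centre of its underside, z up
- beaker: bystander: glass beaker, 80 mm wide, 95 mm high. Origin at the centre of its underside, z up
- white_jar: bystander: white plastic jar with black lid, 66 mm wide, 85 mm high. Origin at the centre of its underside, z up
- dropper_bottle: bystander: small brown bottle, 36 mm wide, 75 mm high. Origin at the centre of its underside, z up
- spare_foot: bystander: new levelling foot, rubber disc 36 mm wide with an upright steel stud, 38 mm high. Origin at the centre of its underside, z up
- spanner: bystander: steel open-ended spanner, 150 mm long, lying flat. Origin in its middle
- marker: bystander: blue marker pen, 15 mm thick, 130 mm long, lying. Origin at its underside in its middle

How it is judged (in metres and radians):
On the way, in this order (a step that is already met when the one before it is completed fails the run):
1. the jack stands upright on the bench, let go, its saddle within 10 mm of the lift pad's centre seen from above, the mixer still on its feet (horizontal distance between saddle and lift_pad below 0.01 m and angle between jack's own z axis and vertical below 0.04 rad and height (world z) of jack below 0.003 m and contact force between the fingers and jack below 0.2 N and z of saddle in the frame of lift_pad below -0.002 m and height (world z) of each of near_foot_a, near_foot_b below 0.0015 m), for 0.2 s.
2. pumping has begun to lift that side: both near feet more than 2 mm off the bench, the saddle bearing on the pad, the arm not touching the mixer (horizontal distance between saddle and lift_pad below 0.012 m and contact force between jack and mixer above 5 N and contact force between the fingers and mixer below 0.5 N and height (world z) of each of near_foot_a, near_foot_b above 0.002 m), for 0.1 s.
At the end, for the whole second after the job is handed in: Jack upright on the bench, saddle within 12 mm of the pad's centre, carrying over 8 N; near feet 8 to 16 mm up, mixer moved under 20 mm; fingers hold the handle past 0.58 rad with over 2 N; arm off the mixer; other things upright, moved under 40 mm (horizontal distance between saddle and lift_pad below 0.012 m and angle between jack's own z axis and vertical below 0.04 rad and height (world z) of jack below 0.003 m and value of joint jack_handle above 0.58 rad and contact force between the fingers and jack above 2 N and contact force between jack and mixer above 8 N and contact force between each of the fingers, the arm and mixer below 0.5 N and linear speed of mixer below 0.02 m/s and height (world z) of near_foot_a between 0.008 and 0.016 m and height (world z) of near_foot_b between 0.008 and 0.016 m and distance of mixer from where it was at the start of the episode below 0.02 m and distance of each of amber_bottle, beaker, white_jar, dropper_bottle, spare_foot, cup, spanner, marker from where it was at the start of the episode below 0.04 m and angle between each of amber_bottle, beaker, white_jar, dropper_bottle, spare_foot, cup's own z axis and vertical below 0.2 rad); the arm keeps its last pose, push and grip.
It fails at once if another thing is knocked over or shoved more than 50 mm (distance of any of amber_bottle, beaker, white_jar, dropper_bottle, spare_foot, cup, spanner, marker from where it was at the start of the episode above 0.05 m or angle between any of amber_bottle, beaker, white_jar, dropper_bottle, spare_foot, cup's own z axis and vertical above 0.4 rad).
It fails at once if the mixer is shoved more than 30 mm (distance of mixer from where it was at the start of the episode above 0.03 m).
It fails at once if the arm lifts or pushes the mixer hard (over 15 N) (contact force between any of the fingers, the arm and mixer above 15 N).
It fails at once if the jack is tipped over (angle between jack's own z axis and vertical above 0.6 rad).
It also fails if it takes over 61 s, if anything falls off the work surface, if the arm or the gripper's body presses on something with over 40 N, if the wrist force passes 120 N, or if a joint passes its speed limit or range.

ROBOT

A 6-joint arm with a two-finger parallel gripper is mounted at the origin on the work surface. World frame = base frame: x ahead of the robot, y to its left, z up, the work surface at z = 0. Lengths are in m, angles in degrees, forces in N, time in s.
With the tool pointing down it reaches from about 0.25 to 0.725 m from the base axis. Payload 9.7 kg.
Tool frame: the origin (TCP) lies midway between the tips of the shut fingers; the grasp point (between the pads) lies bot.hold_point_z behind it (bot.hold_point_z is the distance from the TCP to the grasp point, in m); z points along the fingers, y is the line along which they close (so a half turn about z gives the same grasp; the last joint's range is limited). The gripper opens to 85 mm and grips with 20 to 120 N. Pads are 22 mm wide; open, the fingers measure 114 mm over their backs; the gripper's body (76 mm by 85 mm) begins 54 mm behind the grasp point. The pads swing forward as they close: fully open they stand 13 mm farther back than shut.
Start: joints at [-68.125, 4.979, 10.078, 95.1, 0, 90], TCP at [0.205, -0.51, 0.192] pointing down, gripper open.
Joint ranges: [-179.16, 179.16], [-48.56, 103.87], [-65.8, 70.77], [-126.05, 130.52], [-82.76, 87.17], [-180, 180]. Speed limits (degrees/s): [127.2, 127.2, 147.25, 180, 180, 180].

INTERFACE

Orientations are given as [roll, pitch, yaw] about the fixed x, y, z axes, in that order (R = Rz(yaw) Ry(pitch) Rx(roll)).
In Python, from workcell import bot, camera, camera_model, ticket gives the robot as it stands.
- The arm moves only by the tool send_rows, never from a script. Its argument "targets" is text: rows parted by semicolons, each of 5 numbers parted by spaces: the shift along the tool's x, y, z in mm, then the turn about the tool's z in degrees, then the closure in counts, from 0 (fully open) to 255 (shut). A call has 1 to 20 rows; each row is the pose to reach, as a shift and turn from the pose commanded when the call began, along the tool's axes at that moment; what a row does not reach only later rows make up. A row lasts 1/8 s, in which the tool goes at most 62.5 mm and 10.7 degrees, less where a joint would pass 70% of its speed; a pose out of reach is approached as far as the arm can. A call with a gripper value outside its range is refused whole. The fingers move at their own pace and stop on an object; "newtons" is the grip in N (left out, the last holds). Time passes only in rows, so rows that repeat a pose let the fingers close. It gives the time, the measured TCP pose, the force, the opening and the grip force at its end, in the units of the state.
- bot.get_obs(): the state, without advancing time (a new reading comes with each control period).
- camera(name): name is "scene" or "side" or "wrist"; returns the picture (384x512x3 uint8, blue, green, red); there is no depth.
- camera_model(name): a dict with "K" (3x3 intrinsics, pixels), "pose" (4x4, takes a point from camera to world coordinates); the wrist camera has in their place "T_tool_cam" (4x4, takes a point from camera to tool coordinates, whose origin is the TCP and whose axes are the flange's). Camera axes: x right, y down, z forward; pixel columns grow to the right and rows downward; lengths in m; the calibration is good to about 2 mm. The wrist camera is an equidistant fisheye: a pixel r from the principal point sees the ray r / f radians off the axis. A picture is of the moment at which its call begins: read the wrist's pose just before it. camera_model takes no time and is no camera call.
- ticket.job_done(): hands the job in; it is judged then, once.
The state is a dict: "time": time; "q": joint angles; "qd": joint speeds; "joint_efforts": joint torques, N m; "ee_pos": TCP position; "tcp_rot": TCP orientation; "wrist_force": force on the tool from outside, world axes, zero at the start; "torque": the same for the moment, N m; "opening": finger opening in m; "grasp_force": force on a finger pad.
Only numpy, scipy, OpenCV 4.12 (cv2) and the standard library are available. Lean on these libraries where they do the work, as an engineer would, in place of code of your own. Each camera call takes 0.05 s, during which the arm holds its last target. There are 200 camera calls.

## Working session

There is one attempt and no reset: what is moved stays moved. The work goes in short steps, Python scripts to look and compute and a tool call to move; the robot and the scene stay as the last step left them, time stands still between calls to the robot, and variables do not carry over. Pictures are saved under pics/ and viewed, at most 10 in all, crops included, and the job is handed in when it is done.

Besides the shell and the picture viewer there is one more tool, called after ">>>" by a JSON object that holds its "name" and its "arguments", one argument or row to a line. send_rows: Moves the arm, as the interface text tells. Its arguments: {"type":"object","properties":{"targets":{"type":"string"},"newtons":{"type":"number"}},"required":["targets"]}

```bash
mkdir -p pics; python3 - <<'E'
from workcell import bot,camera,camera_model
import cv2,numpy as np
print(bot.get_obs(),bot.hold_point_z)
for n in ("scene","side","wrist"):
    im=camera(n);cv2.imwrite(f"pics/{n}0.png",im)
    m=camera_model(n);print(n,{k:np.round(np.array(v),4).tolist() if not isinstance(v,str) else v for k,v in m.items()})
E
```

```text
{'time': 0.0, 'q': array([-6.81215720e+01,  5.01133845e+00,  1.00353287e+01,  9.50998247e+01,
       -7.60748922e-04,  9.00014690e+01]), 'qd': array([-0.08214887, -0.03485214, -0.00272952, -0.06658218,  0.05309338,
       -0.00163937]), 'joint_efforts': array([ 1.32269747e-04, -5.20385957e+01,  4.64804471e+01,  1.63541478e-02,
       -1.01699211e-04, -8.63752632e-06]), 'ee_pos': array([ 0.20484371, -0.51013118,  0.19148865]), 'tcp_rot': array([-1.79924166e+02,  7.62692629e-04,  2.18769599e+01]), 'wrist_force': array([0.26142866, 0.50462605, 0.05201329]), 'torque': array([-0.02792644, -0.03368558, -0.05868716]), 'grasp_force': 0.0, 'opening': 0.08559400965931649} 0.0187
scene {'K': [[489.4972, 0.0, 260.1628], [0.0, 489.4972, 191.2201], [0.0, 0.0, 1.0]], 'pose': [[0.0936, 0.5369, -0.8384, 1.5498], [0.9954, -0.0321, 0.0905, -0.08], [0.0217, -0.843, -0.5375, 0.7637], [0.0, 0.0, 0.0, 1.0]]}
side {'K': [[405.6495, 0.0, 254.2703], [0.0, 405.6495, 181.7394], [0.0, 0.0, 1.0]], 'pose': [[-0.8518, -0.2884, 0.4374, 0.1536], [-0.5236, 0.4429, -0.7278, 0.6703], [0.0162, -0.8489, -0.5282, 0.6], [0.0, 0.0, 0.0, 1.0]]}
wrist {'K': [[297.3186, 0.0, 247.7195], [0.0, 297.3186, 191.3943], [0.0, 0.0, 1.0]], 'T_tool_cam': [[0.0004, -0.9653, -0.261, 0.0659], [1.0, 0.0003, 0.0002, 0.0004], [-0.0001, -0.261, 0.9653, -0.1819], [0.0, 0.0, 0.0, 1.0]]}
```

View pics/scene0.png

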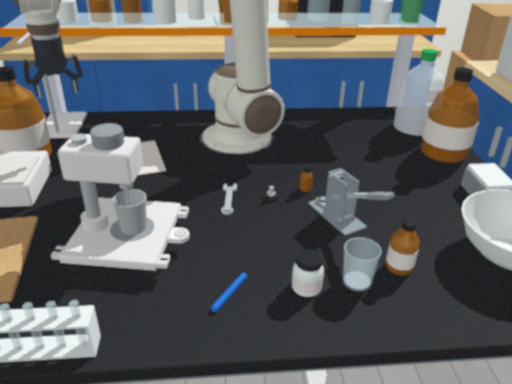

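View pics/side0.png

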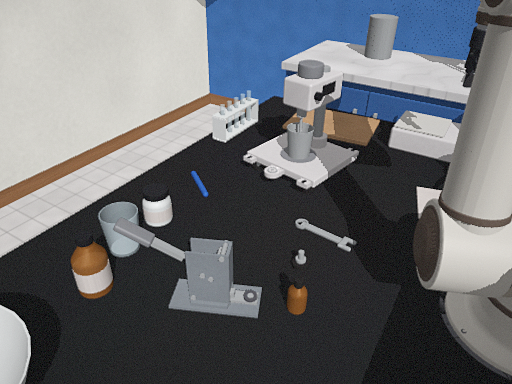

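Scene view: lug at about (180,236), jack foot plate about (337,213), handle pointing right. Side view: lug (272,172), saddle (250,296), grip (137,232). I'll zoom in on both jack and lug.

```bash
cat > h.py <<'E'
from workcell import bot,camera,camera_model
import cv2,numpy as np
from scipy.spatial.transform import Rotation as R
def ray(n,uv,st=None):
    m=camera_model(n);K=np.array(m["K"]);x=(uv[0]-K[0,2])/K[0,0];y=(uv[1]-K[1,2])/K[1,1]
    if n=="wrist":
        r=np.hypot(x,y);d=np.array([x/r*np.sin(r),y/r*np.sin(r),np.cos(r)])
        T=np.eye(4);T[:3,:3]=R.from_euler('xyz',st['tcp_rot'],degrees=True).as_matrix();T[:3,3]=st['ee_pos']
        P=T@np.array(m["T_tool_cam"])
    else: d=np.array([x,y,1]);P=np.array(m["pose"])
    return P[:3,3],P[:3,:3]@d
def onz(n,uv,z,st=None):
    o,d=ray(n,uv,st);return o+d*(z-o[2])/d[2]
def two(a,b):
    (o1,d1),(o2,d2)=a,b;s=np.linalg.lstsq(np.c_[d1,-d2],o2-o1,rcond=None)[0]
    p,q=o1+d1*s[0],o2+d2*s[1];return (p+q)/2,np.linalg.norm(p-q)
def px(n,P):
    m=camera_model(n);T=np.linalg.inv(np.array(m["pose"]));c=T[:3,:3]@P+T[:3,3];u=np.array(m["K"])@c;return u[:2]/u[2]
E
python3 - <<'E'
from h import *
a=cv2.imread("pics/scene0.png");b=cv2.imread("pics/side0.png")
c=lambda im,x,y,w,h,f:cv2.resize(im[y:y+h,x:x+w],None,fx=f,fy=f,interpolation=cv2.INTER_CUBIC)
A=np.vstack([c(a,300,160,100,75,4),c(a,130,195,100,75,4)])
B=np.vstack([c(b,100,210,180,110,2.2222),c(b,240,140,90,90*11//18,4.4444)])
B=cv2.resize(B,(400,int(B.shape[0]*400/B.shape[1])))
H=600;B=cv2.copyMakeBorder(B,0,H-B.shape[0],0,0,0)
cv2.imwrite("pics/crop.png",np.hstack([A,B]))
print(B.shape)
for n,uv,z in [("scene",(180,236),.046),("side",(272,172),.046),("side",(250,296),.018)]: print(n,onz(n,uv,z))
E
```

```text
(600, 400, 3)
scene [ 0.6155373  -0.16755362  0.046     ]
side [ 0.59825364 -0.16133302  0.046     ]
side [0.43044    0.21719944 0.018     ]
```

View pics/crop.png

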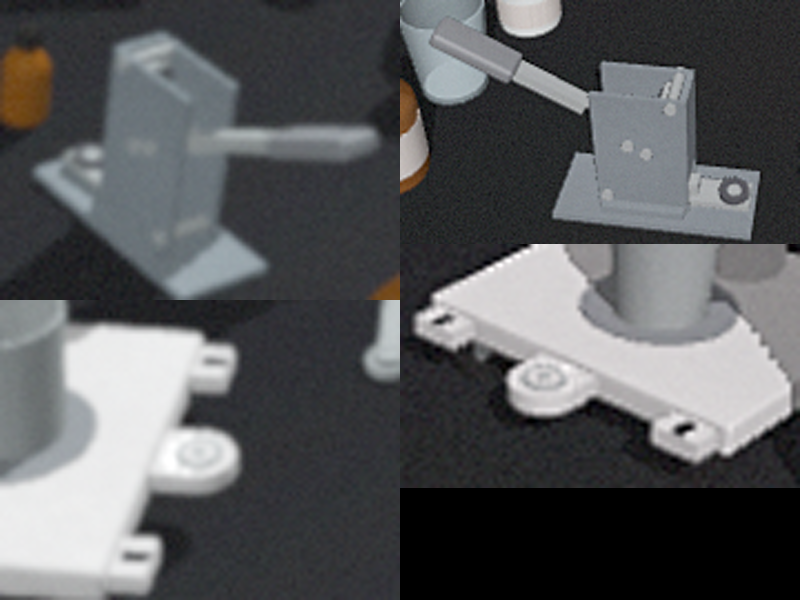

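```bash
python3 - <<'E'
from h import *
def t(s,d,a,b):print(s,two(ray("scene",a),ray("side",b)))
t("ring",0,(180.5,233.7),(272.6,169.9))
print(onz("scene",(180.5,233.7),.046),onz("side",(272.6,169.9),.046))
t("ear1",0,(183,211.8),(304.4,181.9)); t("ear2",0,(163.8,259.3),(248.3,156.9))
print("saddle",onz("side",(250.3,295.5),.018))
for c in [(178.8,279.8),(262,287.4),(257.5,318),(168.9,307.7)]:print("side foot",onz("side",c,.006))
for c in [(308.3,203),(366.8,226.3),(344.5,234.3)]:print("scene foot",onz("scene",c,.006))
# cheek top corners, side & scene
for c in [(191,238),(232.5,241),(186,252),(230,253)]:print("cheek side",onz("side",c,.128))
for c in [(329,173),(342,168.5),(359.5,182),(347,184.5)]:print("cheek scene",onz("scene",c,.128))
E
```

```text
ring (array([ 0.60263737, -0.16869522,  0.0454402 ]), np.float64(0.005186149009886518))
[ 0.60664087 -0.16675696  0.046     ] [ 0.60241875 -0.17202229  0.046     ]
ear1 (array([ 0.5057213 , -0.16644732,  0.04144576]), np.float64(0.0045394092406293735))
ear2 (array([ 0.69768336, -0.19954871,  0.0455568 ]), np.float64(0.0005140703360027852))
saddle [0.43061385 0.21586529 0.018     ]
side foot [0.57794061 0.24821508 0.006     ]
side foot [0.42798467 0.17672283 0.006     ]
side foot [0.39733071 0.24433795 0.006     ]
side foot [0.547286   0.31170989 0.006     ]
scene foot [0.43657484 0.17592172 0.006     ]
scene foot [0.55396471 0.30973992 0.006     ]
scene foot [0.58377625 0.24309778 0.006     ]
cheek side [0.53950229 0.24473219 0.128     ]
cheek side [0.47225316 0.21139899 0.128     ]
cheek side [0.52309245 0.27838023 0.128     ]
cheek side [0.45812561 0.23981609 0.128     ]
cheek scene [0.48159414 0.21284902 0.128     ]
cheek scene [0.46046698 0.25212809 0.128     ]
cheek scene [0.53012321 0.28034986 0.128     ]
cheek scene [0.54004364 0.24584173 0.128     ]
```

```bash
python3 - <<'E'
from h import *
for s,c,z in [("jar",(308,290),0),("amber",(402,268),0),("beaker",(358,285),0),("markerA",(213,309),.007),("markerB",(245,277),.007),("drop",(306,189),0),("spare",(271,195),0),("spanner",(228,200),0)]: print(s,onz("scene",c,z).round(3))
print("side drop",onz("side",(297,310),0).round(3),"head corners",onz("scene",(142,140),.275).round(3),onz("scene",(135,178),.235).round(3))
# tool-frame plan to above jack
s=bot.get_obs();Rm=R.from_euler('xyz',s['tcp_rot'],degrees=True).as_matrix()
for p in ([.502,.247,.19],[.502,.247,.089]): print((Rm.T@(np.array(p)-s['ee_pos'])*1000).round(1))
E
```

```text
jar [0.769 0.116 0.   ]
amber [0.713 0.35  0.   ]
beaker [0.762 0.232 0.   ]
markerA [ 0.818 -0.093  0.007]
markerB [ 0.725 -0.02   0.007]
drop [0.354 0.184 0.   ]
spare [0.38  0.078 0.   ]
spanner [ 0.399 -0.046  0.   ]
side drop [0.347 0.185 0.   ] head corners [ 0.563 -0.237  0.275] [ 0.659 -0.246  0.235]
[ 557.9 -592.     2.2]
[ 557.9 -591.9  103.2]
```

>>> {"name": "send_rows", "arguments": {
  "targets": "28 -30 -10 -9 0; 56 -59 -20 -18 0; 84 -89 -30 -27 0; 112 -118 -40 -36 0; 140 -148 -40 -45 0; 168 -178 -40 -55 0; 197 -207 -40 -64 0; 225 -237 -40 -73 0; 253 -266 -40 -82 0; 281 -296 -40 -91 0; 309 -326 -40 -100 0; 337 -355 -40 -110 0; 365 -385 -40 -119 0; 393 -415 -40 -128 0; 421 -444 -40 -137 0; 449 -474 -40 -146 0; 478 -503 -40 -155 0; 506 -533 -40 -165 0; 534 -562 -40 -174 0; 562 -592 -40 -183 0"
}}

```text
time: 2.65
ee_pos: [0.5062, 0.2497, 0.2319]
tcp_rot: [-180.0, -0.0, -154.8]
wrist_force: [0.2, -0.4, 0.3]
opening: 0.085
grasp_force: 0.0
```

```bash
python3 - <<'E'
from h import *
s=bot.get_obs();im=camera("wrist");cv2.imwrite("pics/w1.png",im)
import pickle;pickle.dump(s,open("s1.pkl","wb"))
print(s['time'],s['q'].round(1),s['ee_pos'],s['tcp_rot'])
E
```

```text
2.65 [26.3  8.2 18.  99.9 -0.   1.1] [0.50616954 0.24965521 0.23187755] [-1.79994526e+02 -2.15504074e-02 -1.54819675e+02]
```

View pics/w1.png

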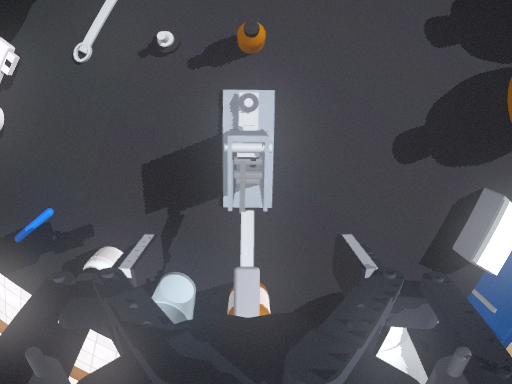

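Wrist view: saddle at (248.5,103), foot plate front corners (223,90)/(275,90), cheek tops from y≈137 to 210 between x 224 and 272, handle at image centre; jack aligned with the tool.

```bash
python3 - <<'E'
from h import *
import pickle;s=pickle.load(open("s1.pkl","rb"))
sa=onz("wrist",(248.5,103),.018,s);print("saddle",sa)
for c in [(223,90.5),(275,90.5)]:print("foot",onz("wrist",c,.006,s))
for c in [(224,137),(273,137),(228,210),(271,210)]:print("cheek",onz("wrist",c,.128,s))
g=onz("wrist",(247,291),.151,s);print("grip",g)
d=sa-g;print(np.degrees(np.arctan2(d[1],d[0])),np.hypot(d[0],d[1]))
y=np.radians(-155);u=np.array([np.cos(y),np.sin(y)]);t=sa[:2]-.08*u;print("grasp",t)
Rm=R.from_euler('xyz',s['tcp_rot'],degrees=True).as_matrix()
print(Rm.T@(np.r_[t,.089]-s['ee_pos'])*1000)
E
```

```text
saddle [0.4339296  0.21632187 0.018     ]
foot [0.43236338 0.17749646 0.006     ]
foot [0.40234491 0.24112729 0.006     ]
cheek [0.47715027 0.21034955 0.128     ]
cheek [0.45708362 0.25295568 0.128     ]
cheek [0.54262034 0.24422792 0.128     ]
cheek [0.5240386  0.28373839 0.128     ]
grip [0.60900275 0.29675715 0.151     ]
-155.32414495297695 0.1926666622295656
grasp [0.50643422 0.25013133]
[ -0.49584217   0.33190453 142.87734657]
```

>>> {"name": "send_rows", "arguments": {
  "targets": "0 0 40 0 0; 0 0 80 0 0; 0 0 115 0 0; 0 0 135 0 0; 0 0 142 0 0; 0 0 142 0 255; 0 0 142 0 255; 0 0 142 0 255; 0 0 142 0 255; 0 0 142 0 255; 0 0 142 0 255",
  "newtons": 70
}}

```text
time: 4.08
ee_pos: [0.5059, 0.2484, 0.0902]
tcp_rot: [-180.0, 0.0, -155.1]
wrist_force: [0.3, 0.2, 0.0]
opening: 0.0
grasp_force: 0.0
```

```bash
python3 - <<'E'
from h import *
s=bot.get_obs();a=camera("wrist");b=camera("side");cv2.imwrite("pics/w2.png",np.vstack([cv2.resize(a,(400,300)),cv2.resize(b,(400,300))]))
print(s)
E
```

```text
{'time': 4.075, 'q': array([ 2.61500269e+01,  5.99109800e+00, -1.00425220e-01,  8.39031960e+01,
       -1.55144405e-03,  1.27354945e+00]), 'qd': array([ 0.05107987,  0.09406659, -0.15346607, -0.0442643 , -0.03732779,
        0.12716294]), 'joint_efforts': array([-4.03583535e-04, -5.37366772e+01,  4.70925093e+01,  2.18569170e-03,
       -2.20452130e-04,  3.72170314e-05]), 'ee_pos': array([0.50590849, 0.24838021, 0.09024816]), 'tcp_rot': array([-1.79998566e+02,  5.31397638e-03, -1.55123523e+02]), 'wrist_force': array([0.33537709, 0.16564691, 0.00783356]), 'torque': array([-0.01209939,  0.0299689 ,  0.05972447]), 'grasp_force': 0.0, 'opening': 1.5665264750597198e-05}
```

View pics/w2.png

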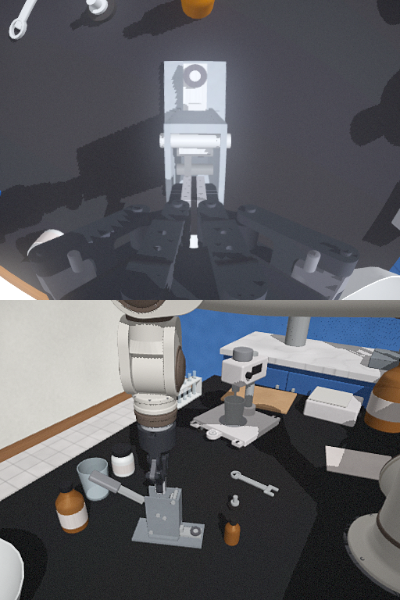

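```bash
python3 - <<'E'
from h import *
a=camera("wrist")[70:330,140:360];b=camera("side")[180:370,140:300]
f=lambda i,w:cv2.resize(i,(w,int(i.shape[0]*w/i.shape[1])),interpolation=cv2.INTER_CUBIC)
A=np.clip(f(a,400).astype(float)*1.6,0,255).astype(np.uint8);B=f(b,400);H=max(len(A),len(B))
cv2.imwrite("pics/w3.png",np.hstack([cv2.copyMakeBorder(x,0,H-len(x),0,0,0) for x in(A,B)]))
E
```

```text
(no output)
```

View pics/w3.png

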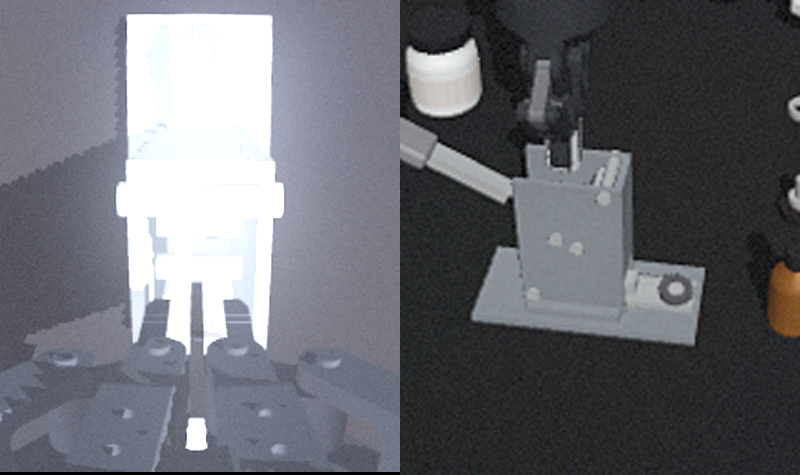

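The fingers are shut inside the gap between the plates, without any contact reported, so the grasp failed. I'll go back up, check the jack, and retry with gradual closing.

>>> {"name": "send_rows", "arguments": {
  "targets": "0 0 -10 0 255; 0 0 -30 0 255; 0 0 -60 0 255; 0 0 -90 0 255; 0 0 -100 0 0; 0 0 -100 0 0; 0 0 -100 0 0; 0 0 -100 0 0; 0 0 -100 0 0",
  "newtons": 30
}}

```text
time: 5.4
ee_pos: [0.5056, 0.2483, 0.1896]
tcp_rot: [-180.0, -0.1, -155.1]
wrist_force: [0.3, -0.6, -0.2]
opening: 0.0856
grasp_force: 0.0
```

```bash
python3 - <<'E'
from h import *
import pickle
s=bot.get_obs();im=camera("wrist");cv2.imwrite("pics/w4.png",im);pickle.dump(s,open("s4.pkl","wb"))
print(s['ee_pos'],s['tcp_rot'],s['opening'],s['wrist_force'])
g=cv2.cvtColor(im,cv2.COLOR_BGR2GRAY)
b=cv2.cvtColor(camera("side"),cv2.COLOR_BGR2GRAY);o=cv2.cvtColor(cv2.imread("pics/side0.png"),cv2.COLOR_BGR2GRAY)
d=cv2.absdiff(b,o)[225:330,160:275]>40;print("changed px near jack",d.sum())
# saddle ring candidate
c=cv2.HoughCircles(cv2.resize(g,None,fx=3,fy=3),cv2.HOUGH_GRADIENT,1,40,param1=80,param2=25,minRadius=15,maxRadius=60)
print(None if c is None else [(x/3).round(1) for x in c[0] if abs(x[0]/3-248)<40])
E
```

```text
[0.50563913 0.24825609 0.1895593 ] [-1.79998130e+02 -5.86192636e-02 -1.55121448e+02] 0.08555766459307632 [ 0.26882915 -0.62228668 -0.23793507]
changed px near jack 0
[array([249.2, 103.5,  12. ], dtype=float32)]
```

>>> {"name": "send_rows", "arguments": {
  "targets": "0 0 40 0 0; 0 0 80 0 0; 0 0 98 0 0; 0 0 103 0 0; 0 0 103 0 0; 0 0 103 0 60; 0 0 103 0 100; 0 0 103 0 115; 0 0 103 0 120; 0 0 103 0 125; 0 0 103 0 130; 0 0 103 0 135; 0 0 103 0 140; 0 0 103 0 140; 0 0 103 0 140",
  "newtons": 30
}}

```text
time: 7.38
ee_pos: [0.506, 0.2486, 0.0875]
tcp_rot: [180.0, 0.0, -155.1]
wrist_force: [-1.4, 2.6, 4.8]
opening: 0.0386
grasp_force: 2.6
```

```bash
python3 - <<'E'
from h import *
s=bot.get_obs();a=camera("wrist")[70:330,140:360];b=camera("side")[180:370,140:300]
f=lambda i,w:cv2.resize(i,(w,int(i.shape[0]*w/i.shape[1])),interpolation=cv2.INTER_CUBIC)
A=f(a,400);B=f(b,400);H=max(len(A),len(B))
cv2.imwrite("pics/w5.png",np.hstack([cv2.copyMakeBorder(x,0,H-len(x),0,0,0) for x in(A,B)]))
print(s['ee_pos'],s['opening'],s['grasp_force'],s['wrist_force'])
E
```

```text
[0.50597385 0.24863411 0.08753348] 0.0385738630812219 2.5915179663570598 [-1.37107564  2.64030619  4.81497224]
```

View pics/w5.png

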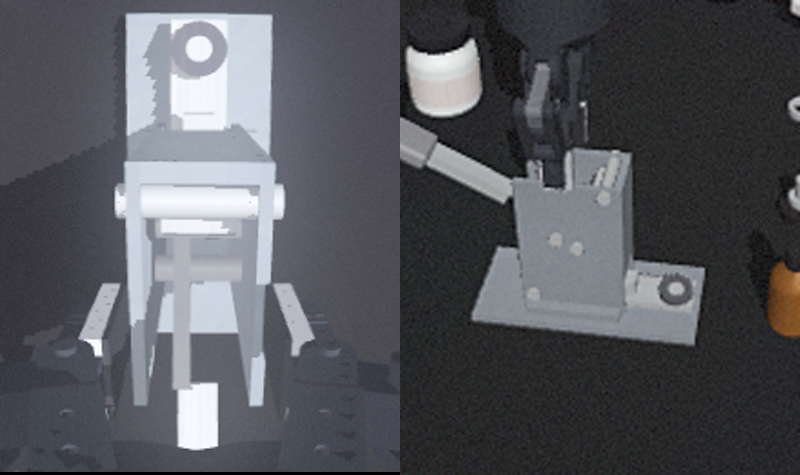

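```bash
python3 - <<'E'
from h import *
s=bot.get_obs();Rm=R.from_euler('xyz',s['tcp_rot'],degrees=True).as_matrix()
for l in [(0,0,0),(0,.02,0),(0,-.02,0),(0,.02,-.04),(0,-.02,-.04),(0,.027,-.008),(0,-.027,-.008)]:
    u=px("side",s['ee_pos']+Rm@np.array(l));print(l,((u-[140,180])*2.5).round())
E
```

```text
(0, 0, 0) [164. 208.]
(0, 0.02, 0) [158. 227.]
(0, -0.02, 0) [170. 189.]
(0, 0.02, -0.04) [155. 184.]
(0, -0.02, -0.04) [168. 147.]
(0, 0.027, -0.008) [155. 226.]
(0, -0.027, -0.008) [172. 174.]
```

Fingertips project about 40 mm higher than the reported TCP in both views: they're only touching the plate tops. I'll open and go lower carefully, watching the force.

>>> {"name": "send_rows", "arguments": {
  "targets": "0 0 0 0 60; 0 0 0 0 0; 0 0 0 0 0; 0 0 8 0 0; 0 0 16 0 0; 0 0 22 0 0"
}}

```text
time: 8.22
ee_pos: [0.5056, 0.2482, 0.0642]
tcp_rot: [-180.0, -0.1, -155.1]
wrist_force: [-1.2, 0.1, 0.1]
opening: 0.0857
grasp_force: 0.0
```

```bash
python3 - <<'E'
from h import *
s=bot.get_obs();a=camera("scene");b=camera("side")
f=lambda i,w:cv2.resize(i,(w,int(i.shape[0]*w/i.shape[1])),interpolation=cv2.INTER_CUBIC)
A=f(a[90:240,280:400],400);B=f(b[180:370,140:300],400);H=max(len(A),len(B))
cv2.imwrite("pics/w6.png",np.hstack([cv2.copyMakeBorder(x,0,H-len(x),0,0,0) for x in(A,B)]))
print(s['ee_pos'],s['opening'],s['grasp_force'],s['wrist_force'])
Rm=R.from_euler('xyz',s['tcp_rot'],degrees=True).as_matrix()
for l in [(0,.043,-.013),(0,-.043,-.013),(0,.043,-.05),(0,-.043,-.05)]:
    p=s['ee_pos']+Rm@np.array(l);print(l,((px("side",p)-[140,180])*2.5+[400,0]).round(),((px("scene",p)-[280,90])*3.333).round())
E
```

```text
[0.50559006 0.24820099 0.06419064] 0.08570467557245395 0.0 [-1.15272296  0.12825318  0.06766355]
(0, 0.043, -0.013) [552. 262.] [251. 333.]
(0, -0.043, -0.013) [578. 179.] [164. 361.]
(0, 0.043, -0.05) [549. 222.] [257. 293.]
(0, -0.043, -0.05) [576. 141.] [169. 321.]
```

View pics/w6.png

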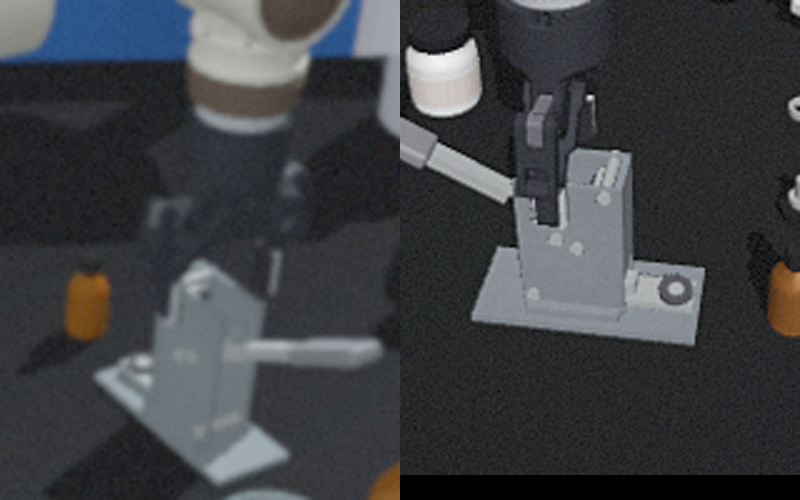

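Confirmed: near fingertip at (548,222), i.e. the real tips are ~37 mm shorter than the stated TCP. I'll use reported TCP z ≈ 0.052 for the grasp and carry that offset throughout.

>>> {"name": "send_rows", "arguments": {
  "targets": "0 0 7 0 0; 0 0 12 0 0; 0 0 12 0 40; 0 0 12 0 80; 0 0 12 0 110; 0 0 12 0 140; 0 0 12 0 180; 0 0 12 0 180; 0 0 12 0 180",
  "newtons": 60
}}

```text
time: 9.45
ee_pos: [0.506, 0.2486, 0.0536]
tcp_rot: [180.0, 0.0, -155.1]
wrist_force: [-1.8, 2.8, 5.2]
opening: 0.0396
grasp_force: 60.4
```

>>> {"name": "send_rows", "arguments": {
  "targets": "0 0 -5 0 180; 0 0 -15 0 180; 0 0 -35 0 180; 0 0 -60 0 180; 0 0 -75 0 180; 0 0 -75 0 180"
}}

```text
time: 10.2
ee_pos: [0.5064, 0.2485, 0.129]
tcp_rot: [-180.0, 0.1, -155.1]
wrist_force: [0.0, 0.2, -10.0]
opening: 0.0391
grasp_force: 62.1
```

```bash
python3 - <<'E'
from h import *
import pickle
s=bot.get_obs();im=camera("wrist");cv2.imwrite("pics/w7.png",im);pickle.dump(s,open("s7.pkl","wb"))
print(s['ee_pos'],s['tcp_rot'],s['opening'],s['wrist_force'],s['torque'])
g=cv2.cvtColor(im,cv2.COLOR_BGR2GRAY)
c=cv2.HoughCircles(cv2.resize(g,None,fx=3,fy=3),cv2.HOUGH_GRADIENT,1,40,param1=80,param2=25,minRadius=15,maxRadius=70)
print(None if c is None else [(x/3).round(1) for x in c[0] if abs(x[0]/3-248)<40])
E
```

```text
[0.50640398 0.24853626 0.12900584] [-1.79995784e+02  8.09578519e-02 -1.55129156e+02] 0.03909402414901222 [  0.01406398   0.18438929 -10.03411455] [-0.0161202  -0.00322721 -0.04163259]
[array([249.2,  94.5,  17.5], dtype=float32)]
```

>>> {"name": "send_rows", "arguments": {
  "targets": "-1 -15 -8 -3 180; -2 -40 -15 -8 180; -3 -70 -20 -14 180; -4 -100 -20 -20 180; -5 -130 -20 -26 180; -6 -160 -20 -32 180; -7 -190 -20 -38 180; -8 -220 -20 -44 180; -9 -250 -20 -50 180; -10 -270 -20 -54 180; -10 -280 -20 -55 180; -10 -280 -20 -55 180"
}}

```text
time: 11.75
ee_pos: [0.6324, -0.0017, 0.1472]
tcp_rot: [179.9, -0.0, -100.2]
wrist_force: [-0.0, 1.1, -8.7]
opening: 0.0393
grasp_force: 63.0
```

```bash
python3 - <<'E'
from h import *
import pickle
s7=pickle.load(open("s7.pkl","rb"));R7=R.from_euler('xyz',s7['tcp_rot'],degrees=True).as_matrix()
sa=onz("wrist",(249.2,94.5),.0935,s7);print("saddle in tool",(R7.T@(sa-s7['ee_pos'])).round(4))
s=bot.get_obs();im=camera("wrist");cv2.imwrite("pics/w8.png",im);pickle.dump(s,open("s8.pkl","wb"))
print(s['ee_pos'],s['tcp_rot'],s['opening'],s['wrist_force'])
cv2.imwrite("pics/w8c.png",cv2.resize(im[0:200,100:400],(800,533),interpolation=cv2.INTER_CUBIC))
E
```

```text
saddle in tool [0.0797 0.0008 0.0354]
[ 0.63241951 -0.00166661  0.14717109] [ 1.79905503e+02 -7.43978422e-03 -1.00229695e+02] 0.039276934077434114 [-6.86084244e-03  1.07108127e+00 -8.66081820e+00]
```

View pics/w8c.png

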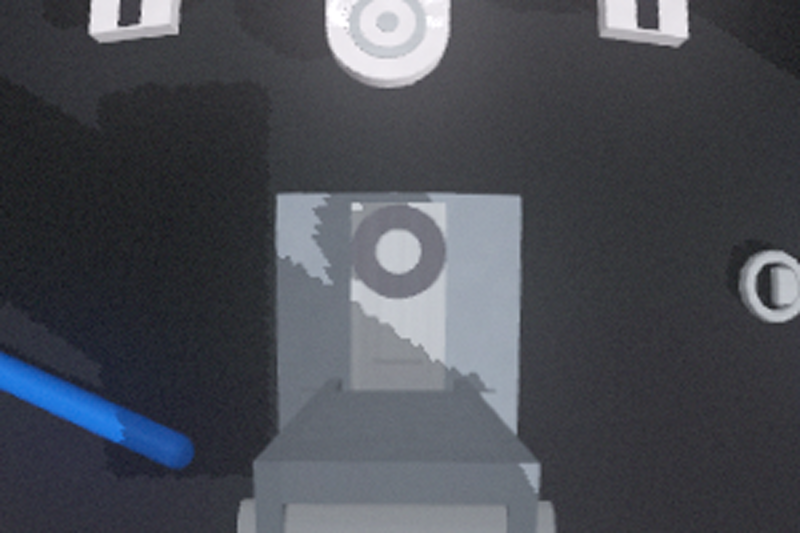

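Ring centre at crop (387,21) → full (245.1,7.9); saddle at (250,94.1); ears symmetric, so the yaw is good.

```bash
python3 - <<'E'
from h import *
import pickle
s=pickle.load(open("s8.pkl","rb"));Rm=R.from_euler('xyz',s['tcp_rot'],degrees=True).as_matrix()
for n,c,z in [("ring",(245.1,7.9),.046),("saddle",(250,94.1),.018+.147-.0536),("earL",(136.7,15.4),.042),("earL2",(166.7,13.1),.042),("earR",(325,13.5),.042),("earR2",(357.6,17.2),.042)]:
    p=onz("wrist",c,z,s);print(n,p.round(4),(Rm.T@(p-s['ee_pos'])*1000).round(1))
E
```

```text
ring [ 0.6046 -0.1702  0.046 ] [170.8  -2.7 101.2]
saddle [ 0.6168 -0.0802  0.1114] [80.   1.4 35.8]
earL [ 0.712  -0.1915  0.042 ] [ 172.7 -112.2  105. ]
earL2 [ 0.6808 -0.1843  0.042 ] [171.1 -80.2 105.1]
earR [ 0.5272 -0.1559  0.042 ] [170.4  76.  105.3]
earR2 [ 0.493 -0.15   0.042] [170.7 110.7 105.4]
```

>>> {"name": "send_rows", "arguments": {
  "targets": "0 -2 30 0 180; 0 -4 60 0 180; 0 -4 80 0 180; 0 -4 88 0 180; 0 -4 88 0 180; 20 -4 88 0 180; 40 -4 88 0 180; 50 -4 88 0 180; 55 -4 88 0 180; 55 -4 88 0 180; 55 -4 88 0 180"
}}

```text
time: 13.18
ee_pos: [0.6271, -0.0559, 0.0602]
tcp_rot: [180.0, 0.0, -100.1]
wrist_force: [0.2, 0.5, -9.2]
opening: 0.0392
grasp_force: 62.9
```

```bash
python3 - <<'E'
from h import *
import pickle
s=bot.get_obs();im=camera("wrist");cv2.imwrite("pics/w9.png",im);pickle.dump(s,open("s9.pkl","wb"))
print(s['ee_pos'],s['tcp_rot'],s['opening'],s['wrist_force'])
g=cv2.cvtColor(im,cv2.COLOR_BGR2GRAY)
c=cv2.HoughCircles(cv2.resize(g,None,fx=3,fy=3),cv2.HOUGH_GRADIENT,1,30,param1=80,param2=22,minRadius=12,maxRadius=80)
Rm=R.from_euler('xyz',s['tcp_rot'],degrees=True).as_matrix()
if c is not None:
  for x in c[0]/3:
    if abs(x[0]-248)<25 and x[1]<120: print(x.round(1),[(Rm.T@(onz("wrist",x[:2],z,s)-s['ee_pos'])*1000).round(1)[:2] for z in (.046,.023)])
E
```

```text
[ 0.62707315 -0.05591628  0.06016113] [ 1.79996950e+02  1.19146772e-02 -1.00106153e+02] 0.03918963599290065 [ 0.18323875  0.52584022 -9.22736384]
[249.2  94.2   8.4] [array([78.6,  0.7]), array([80.1,  0.8])]
[251.2  38.2  21.7] [array([116.6,   2. ]), array([122.5,   2.3])]
[253.2  48.2  23.5] [array([109.6,   3.3]), array([114.8,   3.7])]
```

>>> {"name": "send_rows", "arguments": {
  "targets": "0 1 3 0 180; 10 1 3 0 180; 20 1 3 0 180; 30 1 3 0 180; 35 1 3 0 180; 36.5 1 3 0 180; 36.5 1 3 0 180; 36.5 1 5 0 180; 36.5 1 6.5 0 180; 36.5 1 7 0 180; 36.5 1 7 0 180"
}}

```text
time: 14.6
ee_pos: [0.6196, -0.0918, 0.0536]
tcp_rot: [-180.0, 0.0, -100.1]
wrist_force: [-1.5, 1.6, -3.3]
opening: 0.0396
grasp_force: 63.6
```

```bash
python3 - <<'E'
from h import *
s=bot.get_obs();im=camera("wrist");cv2.imwrite("pics/w10.png",im)
print(s['ee_pos'],s['tcp_rot'],s['opening'],s['wrist_force'],s['torque'])
g=cv2.cvtColor(im,cv2.COLOR_BGR2GRAY)
c=cv2.HoughCircles(cv2.resize(g,None,fx=3,fy=3),cv2.HOUGH_GRADIENT,1,15,param1=80,param2=22,minRadius=12,maxRadius=80)
Rm=R.from_euler('xyz',s['tcp_rot'],degrees=True).as_matrix()
if c is not None:
  for x in c[0]/3:
    if abs(x[0]-248)<25 and x[1]<130: print(x.round(1),[(Rm.T@(onz("wrist",x[:2],z,s)-s['ee_pos'])*1000).round(1)[:2] for z in (.046,.018)])
E
```

```text
[ 0.61960923 -0.09178361  0.05364375] [-1.79985271e+02  1.70670183e-02 -1.00109878e+02] 0.039602248941752204 [-1.47509782  1.57821978 -3.33703806] [0.42551819 0.62310522 0.06094067]
[249.5  93.2  22. ] [array([78.8,  0.9]), array([80.7,  1.1])]
[249.2  87.5  20.5] [array([82.4,  0.7]), array([84.9,  0.8])]
[256.8  97.5  13.9] [array([76.1,  5.5]), array([77.6,  6.3])]
[250.8  98.2  11.6] [array([75.6,  1.7]), array([77.,  2.])]
[253.8  89.5  11. ] [array([81.2,  3.6]), array([83.4,  4.2])]
[244.2  93.5  11.3] [array([78.6, -2.5]), array([80.5, -2.8])]
```

>>> {"name": "send_rows", "arguments": {
  "targets": "0 0 1 0 180; 0 0 1 0 120; 0 0 1 0 90; 0 0 1 0 40; 0 0 1 0 0; 0 0 1 0 0; 0 0 1 0 0",
  "newtons": 30
}}

```text
time: 15.52
ee_pos: [0.6196, -0.0921, 0.0522]
tcp_rot: [-180.0, -0.0, -100.1]
wrist_force: [-0.1, -0.9, -0.2]
opening: 0.0853
grasp_force: 0.0
```

>>> {"name": "send_rows", "arguments": {
  "targets": "0 0 -10 0 0; 0 0 -40 0 0; 0 0 -80 0 0; 0 0 -120 0 0; 0 0 -140 0 0; 0 0 -140 0 0"
}}

```text
time: 16.27
ee_pos: [0.6205, -0.0922, 0.1945]
tcp_rot: [-179.8, 0.0, -100.1]
wrist_force: [-0.2, -0.3, 0.6]
opening: 0.0853
grasp_force: 0.0
```

```bash
python3 - <<'E'
from h import *
import pickle
s=bot.get_obs();im=camera("wrist");cv2.imwrite("pics/w11.png",im);pickle.dump(s,open("s11.pkl","wb"))
print(s['time'],s['ee_pos'],s['tcp_rot'],s['wrist_force'])
cv2.imwrite("pics/w11c.png",cv2.resize(im[60:360,150:350],(533,800))[:600] if 0 else cv2.resize(im[60:360,130:370],(480,600),interpolation=cv2.INTER_CUBIC))
E
```

```text
16.275 [ 0.62045081 -0.09217007  0.19447647] [-1.79788387e+02  6.20620072e-03 -1.00123435e+02] [-0.15419269 -0.29137669  0.62078018]
```

View pics/w11c.png

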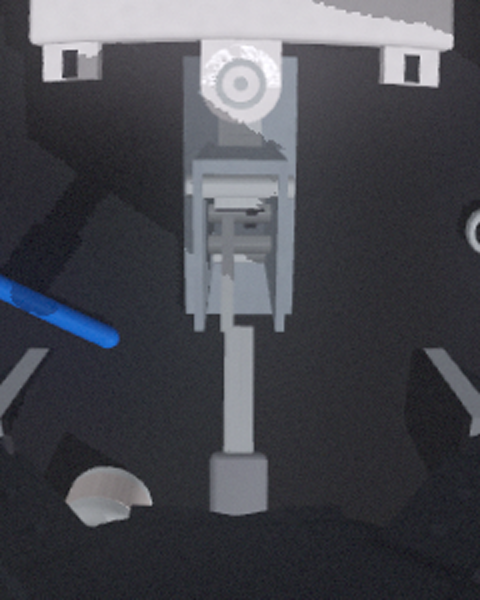

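Ring centre at (250,102), foot plate front corners (221.5,88.5)/(278.5,88.5), handle straight back toward (248,300): jack stands squarely under the lug.

```bash
python3 - <<'E'
from h import *
import pickle
s=pickle.load(open("s11.pkl","rb"))
Rm=R.from_euler('xyz',s['tcp_rot'],degrees=True).as_matrix()
t=lambda c,z:(Rm.T@(onz("wrist",c,z,s)-s['ee_pos'])*1000).round(1)
print("ring",t((250,102),.046),"front",t((221.5,88.5),.006),t((278.5,88.5),.006))
print("cheek rear",t((227,225),.128),t((273,225),.128),"grip near end",t((250,287),.135))
E
```

```text
ring [ 78.6   2.4 148.5] front [ 97.3 -32.3 188.6] [ 97.4  37.7 188.3]
cheek rear [-32.1 -18.8  66.5] [-32.   22.5  66.4] grip near end [-93.6   2.   59.5]
```

Saddle within 1 mm of the pad. Next: shut fingers, move over the grip, and press.

>>> {"name": "send_rows", "arguments": {
  "targets": "-30 2 0 0 100; -70 2 0 0 255; -105 2 0 0 255; -128 2 0 0 255; -129 2 20 0 255; -129 2 45 0 255; -129 2 65 0 255; -129 2 74 0 255; -130 2 84 0 255; -132 2 94 0 255; -134 2 104 0 255; -136 2 114 0 255"
}}

```text
time: 17.82
ee_pos: [0.6418, 0.0425, 0.0779]
tcp_rot: [-180.0, 0.0, -100.1]
wrist_force: [-0.1, 1.6, 2.2]
opening: 0.0001
grasp_force: 1.3
```

```bash
python3 - <<'E'
from h import *
s=bot.get_obs();print(s['ee_pos'],s['opening'],s['wrist_force'],s['torque'])
E
```

```text
[0.64182396 0.04251395 0.07788909] 0.00010472058528065417 [-0.09814815  1.57499727  2.20922169] [ 0.26881426 -0.10165043 -0.05167677]
```

>>> {"name": "send_rows", "arguments": {
  "targets": "-2 0 12 0 255; -4 0 24 0 255; -5 0 34 0 255; -5 0 42 0 255; -5 0 48 0 255; -5 0 51 0 255; -5 0 51 0 255"
}}

```text
time: 18.7
ee_pos: [0.6423, 0.0469, 0.0271]
tcp_rot: [180.0, -0.0, -100.1]
wrist_force: [0.3, -1.9, 4.1]
opening: 0.0003
grasp_force: 1.5
```

>>> {"name": "send_rows", "arguments": {
  "targets": "0 0 1 0 255; 0 0 2 0 255; 0 0 2 0 255"
}}

```text
time: 19.08
ee_pos: [0.6424, 0.0471, 0.0252]
tcp_rot: [180.0, -0.0, -100.1]
wrist_force: [-0.5, -2.3, 3.1]
opening: 0.0001
grasp_force: 1.5
```

>>> {"name": "send_rows", "arguments": {
  "targets": "0 0 1 0 255; 0 0 2 0 255; 0 0 2 0 255"
}}

```text
time: 19.45
ee_pos: [0.6424, 0.0471, 0.0231]
tcp_rot: [180.0, -0.0, -100.1]
wrist_force: [-0.1, -1.6, 3.0]
opening: -0.0
grasp_force: 1.5
```

>>> {"name": "send_rows", "arguments": {
  "targets": "0 0 1 0 255; 0 0 2 0 255; 0 0 2 0 255"
}}

```text
time: 19.82
ee_pos: [0.6426, 0.0473, 0.0219]
tcp_rot: [-180.0, 0.0, -100.1]
wrist_force: [-1.9, -1.1, 7.3]
opening: -0.0003
grasp_force: 3.6
```

>>> {"name": "send_rows", "arguments": {
  "targets": "0 0 1 0 255; 0 0 2 0 255; 0 0 2 0 255"
}}

```text
time: 20.2
ee_pos: [0.6428, 0.0473, 0.0212]
tcp_rot: [-179.9, 0.0, -100.1]
wrist_force: [-4.6, -1.7, 16.1]
opening: 0.0001
grasp_force: 7.4
```

>>> {"name": "send_rows", "arguments": {
  "targets": "0 0 -10 0 255; 2 0 -35 0 255; 4 0 -60 0 255; 7 0 -85 0 255; 9 0 -108 0 255; 9 0 -116 0 255; 9 0 -116 0 255; 9 0 -116 0 255"
}}

```text
time: 21.2
ee_pos: [0.6404, 0.0384, 0.1338]
tcp_rot: [179.9, -0.0, -100.1]
wrist_force: [0.7, 0.6, 0.1]
opening: 0.0
grasp_force: 0.0
```

```bash
python3 - <<'E'
from h import *
s=bot.get_obs();print(s['ee_pos'],s['wrist_force'])
im=camera("side");o=cv2.imread("pics/side0.png");cv2.imwrite("pics/sA.png",im)
# mixer shift near lug ring: template match vs start (ear regions, unobstructed)
for x,y in[(240,145),(290,170),(262,160)]:
    t=o[y:y+26,x:x+26];r=cv2.matchTemplate(im[y-8:y+34,x-8:x+34],t,cv2.TM_CCOEFF_NORMED);_,v,_,l=cv2.minMaxLoc(r);print(v,np.array(l)-8)
E
```

```text
[0.64038846 0.03837564 0.13379545] [0.66933343 0.63657645 0.05357625]
0.6020078659057617 [ 8 -4]
0.9253761172294617 [0 0]
0.7156746983528137 [1 0]
```

>>> {"name": "send_rows", "arguments": {
  "targets": "0 0 15 0 255; -1 0 30 0 255; -3 0 48 0 255; -5 0 66 0 255; -7 0 82 0 255; -9 0 96 0 255; -9 0 106 0 255; -9 0 112 0 255; -9 0 114 0 255; -9 0 114 0 255; -9 0 114 0 255"
}}

```text
time: 22.62
ee_pos: [0.6424, 0.0461, 0.022]
tcp_rot: [-179.9, -0.1, -100.2]
wrist_force: [-3.9, -4.6, 12.9]
opening: -0.0001
grasp_force: 6.1
```

```bash
python3 - <<'E'
from h import *
s=bot.get_obs();print(s['ee_pos'],s['wrist_force'])
im=camera("side");o=cv2.imread("pics/sA.png");cv2.imwrite("pics/sB.png",im)
for x,y in[(240,145),(290,170),(262,160)]:
    t=o[y:y+26,x:x+26];r=cv2.matchTemplate(im[y-8:y+34,x-8:x+34],t,cv2.TM_CCOEFF_NORMED);_,v,_,l=cv2.minMaxLoc(r);print(v,np.array(l)-8)
E
```

```text
[0.64240663 0.04612262 0.0220241 ] [-3.87562326 -4.58048938 12.94551812]
0.8355867266654968 [ 0 -1]
0.945852518081665 [ 0 -2]
0.8922105431556702 [ 0 -2]
```

>>> {"name": "send_rows", "arguments": {
  "targets": "0 0 1 0 255; 0 0 1 0 255; 0 0 1 0 255"
}}

```text
time: 23.05
ee_pos: [0.6425, 0.0461, 0.0217]
tcp_rot: [-179.9, -0.1, -100.2]
wrist_force: [-7.1, -4.4, 17.3]
opening: 0.0
grasp_force: 8.1
```

>>> {"name": "send_rows", "arguments": {
  "targets": "0 0 -10 0 255; 2 0 -30 0 255; 4 0 -55 0 255; 7 0 -80 0 255; 9 0 -105 0 255; 9 0 -115 0 255; 9 0 -115 0 255; 9 0 -115 0 255; 9 0 -115 0 255"
}}

```text
time: 24.18
ee_pos: [0.6404, 0.0383, 0.134]
tcp_rot: [179.9, -0.0, -100.1]
wrist_force: [0.2, 0.4, -1.2]
opening: -0.0004
grasp_force: 0.0
```

>>> {"name": "send_rows", "arguments": {
  "targets": "0 0 15 0 255; -1 0 30 0 255; -3 0 48 0 255; -5 0 66 0 255; -7 0 82 0 255; -9 0 96 0 255; -9 0 106 0 255; -9 0 112 0 255; -9 0 114 0 255; -9 0 115 0 255; -9 0 115 0 255"
}}

```text
time: 25.55
ee_pos: [0.6428, 0.0462, 0.0217]
tcp_rot: [-179.9, -0.1, -100.2]
wrist_force: [-4.0, -4.3, 16.8]
opening: 0.0002
grasp_force: 7.9
```

```bash
python3 - <<'E'
from h import *
s=bot.get_obs();print(s['ee_pos'],s['wrist_force'])
im=camera("side");sc=camera("scene");cv2.imwrite("pics/sC.png",im);cv2.imwrite("pics/scC.png",sc)
def sh(o,im,x,y,w=26):
    up=lambda i:cv2.resize(i,None,fx=6,fy=6,interpolation=cv2.INTER_CUBIC)
    r=cv2.matchTemplate(up(im[y-10:y+w+10,x-10:x+w+10]),up(o[y:y+w,x:x+w]),cv2.TM_CCOEFF_NORMED);_,v,_,l=cv2.minMaxLoc(r);return round(v,2),(np.array(l)/6-10).round(2)
for f in("sB","sC"):
    i=cv2.imread(f"pics/{f}.png");print(f,[sh(cv2.imread("pics/sA.png"),i,*p) for p in[(240,145),(290,170),(262,160)]])
o=cv2.imread("pics/scene0.png")
print([sh(o,sc,*p) for p in[(172,200),(150,248),(170,222)]])
# expected shift for foot lift: px of ear pts raised
for P in[np.array([.51,-.165,.045]),np.array([.70,-.195,.045])]: print([(px("side",P+[0,0,d])-px("side",P)).round(2) for d in(.005,.01,.015)])
E
```

```text
[0.64280187 0.0462019  0.02170251] [-3.95422182 -4.33219223 16.76137784]
sB [(0.85, array([ 0.83, -1.33])), (0.96, array([ 0.33, -1.83])), (0.91, array([-0.5, -1.5]))]
sC [(0.7, array([ 1.  , -3.67])), (0.93, array([ 0.83, -4.5 ])), (0.85, array([ 0.  , -4.67]))]
[(0.83, array([-3.33, -3.83])), (0.96, array([-2.33, -4.5 ])), (0.84, array([-2.33, -4.83]))]
[array([ 0.15, -1.63]), array([ 0.3 , -3.28]), array([ 0.46, -4.93])]
[array([ 0.01, -1.54]), array([ 0.02, -3.09]), array([ 0.03, -4.64])]
```

```bash
python3 - <<'E'
from h import *
s=bot.get_obs();print(s['time'],s['wrist_force'])
a,b=two(ray("scene",(180.5,233.7)),ray("side",(272.6,169.9)))[0],two(ray("scene",(178.1,228.9)),ray("side",(272.8,165.4)))[0]
print("pad delta",(b-a).round(4))
up=lambda i:cv2.resize(i,None,fx=6,fy=6,interpolation=cv2.INTER_CUBIC)
A,C=cv2.imread("pics/sA.png"),cv2.imread("pics/sC.png")
for P in([.604,-.111,.128],[.66,-.06,.003],[.59,-.045,.003],[.58,-.11,.003]):
    x,y=np.round(px("side",np.array(P))).astype(int);t=A[y-10:y+10,x-10:x+10]
    r=cv2.matchTemplate(up(C[y-16:y+16,x-16:x+16]),up(t),cv2.TM_CCOEFF_NORMED);_,v,_,l=cv2.minMaxLoc(r);print((x,y),round(v,2),np.array(l)/6-6)
E
```

```text
25.65 [-4.00108609 -5.25538666 16.69172408]
pad delta [ 0.0007 -0.0036  0.0135]
(np.int64(261), np.int64(152)) 0.64 [ 0.66666667 -3.16666667]
(np.int64(232), np.int64(196)) 0.45 [-6. -6.]
(np.int64(252), np.int64(207)) 1.0 [0. 0.]
(np.int64(268), np.int64(196)) 1.0 [0. 0.]
```

```bash
python3 -c "
from workcell import ticket
print(ticket.job_done())"
```

```text
the job is handed in; nothing more can be done
None
```

I handed the job in with the jack centred under the lift pad, pumped three strokes, and the handle held right down at about 17 N; from the images the near feet hang roughly 11–12 mm clear, but no verdict came back.

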